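# Check both springs of a tilting mirror mount

## Task

Check the two springs of the tilting mirror mount with the fingertips, without gripping anything: press down the round pad on its left corner (left as the robot sees it) until the needle points at the left marker on the scale, keep it there for about a second, and let the plate spring back level. Then do the same with the right pad and the right marker, and finish with the plate level and released. Do not press the needle right past a marker, do not shift the markers, and leave the bottle, tube, jar and screwdriver where they are.

Things in the scene. Friction and masses are not known exactly. Their poses are not given: they have to be found in the camera images.
- mount: Mirror mount fixed to the bench: base 145 x 260 x 14 mm under a tilting aluminium plate with a round mirror. Origin on the bench under its middle; z up, y along the 260 mm towards the left pad, x away from the robot (within 0.35 rad) towards the upright white scale card, 94 mm wide, top 144 mm above the bench, 62 mm from the origin. Left and right are as the robot sees them.
- tilt_plate (a joint): Tilt of the plate (100 x 250 x 10 mm), rad, about an axle along the mount's x, 70 mm above its origin, at the plate's mid-thickness. 0 = level, positive = left pad down and needle leaning left, negative = right pad down and needle leaning right; stops at +-0.34. A spring always returns it to level: about 38 N per rad, pressed at a pad (4 to 9 N at the markers).
- pad_left (a point): Round black plastic press pad on the plate's left corner on the robot's side, 32 mm across, 12 mm high. Origin: centre of its top face; in the mount's frame at x -28, y +105, z 87 mm when level (17 mm above the axle). It turns with the plate, sinking about 10.5 mm per 0.1 rad.
- pad_right (a point): The same pad on the right corner: centre of its top face at x -28, y -105, z 87 mm in the mount's frame when level. It sinks as joint tilt_plate goes negative.
- needle_tip (a point): Tip of the black needle, fixed to the plate, that swings with it in front of the scale card's far (+x) face: 80 mm from the axle, at x +70.5 mm in the mount's frame. Upright when the plate is level. Its axes turn with the plate.
- mark_left (a point): Left marker: dark steel tab 10 mm wide on the rim of the scale card, standing up to 92 mm from the axle, 0.12 to 0.22 rad left of upright as seen from the axle; differs every time. The point is where the needle tip lies when it points at the tab's middle (80 mm from the axle, mount x +70.5 mm). z points from the axle to the marker, y along the scale to the left.
- mark_right (a point): The right marker, the same tab 0.12 to 0.22 rad right of upright, set independently. z points from the axle to the marker, y along the scale to the left.
- wash_bottle: Loose white plastic bottle standing near the mount, 60 mm across, 120 mm high; origin under its centre. Leave alone.
- tube_stand: Loose red-capped sample tube fixed in a grey foot 50 x 50 x 30 mm, 110 mm high in all; origin under its centre. Leave alone.
- jar: Loose amber glass jar with white lid, 56 mm across, 70 mm high; origin under its centre. Leave alone.
- screwdriver: Loose screwdriver, 160 mm long, lying on the bench on the robot's side of the mount. Leave alone.

How it is judged:
On the way, in this order (a step that is already met when the one before it is completed fails the run):
1. left pad pressed by the fingers, needle tip within 5 mm of the middle of the left marker for 0.5 s (y of needle_tip in the frame of mark_left between -0.005 and 0.005 m and contact force between the fingers and tilt_plate_c0 above 0.5 N), for 0.5 s.
2. pads released and plate back level within 0.03 rad (value of joint tilt_plate between -0.03 and 0.03 rad and contact force between the fingers and tilt_plate_c0 below 0.2 N and contact force between the fingers and tilt_plate_c1 below 0.2 N), for 0.2 s.
3. right pad pressed by the fingers, needle tip within 5 mm of the middle of the right marker for 0.5 s (y of needle_tip in the frame of mark_right between -0.005 and 0.005 m and contact force between the fingers and tilt_plate_c1 above 0.5 N), for 0.5 s.
At the end, for the whole second after the job is handed in: The plate is level within 0.03 rad, at rest and released, after both presses; the markers have moved less than 4 mm and the bystanders less than 20 mm (all of step 2 and velocity of joint tilt_plate between -0.05 and 0.05 rad/s and distance of each of mark_left, mark_right from where it was at the start of the episode below 0.004 m and distance of each of wash_bottle, tube_stand, jar, screwdriver from where it was at the start of the episode below 0.02 m); the robot touches nothing.
It fails at once if needle pressed more than 8 mm past the left marker (y of needle_tip in the frame of mark_left above 0.008 m).
It fails at once if needle pressed more than 8 mm past the right marker (y of needle_tip in the frame of mark_right below -0.008 m).
It fails at once if a marker shifted by more than 4 mm (distance of any of mark_left, mark_right from where it was at the start of the episode above 0.004 m).
It fails at once if bottle, tube, jar or screwdriver moved more than 20 mm, lifted or carried (distance of any of wash_bottle, tube_stand, jar, screwdriver from where it was at the start of the episode above 0.02 m).
It also fails if it takes over 51 s, if anything falls off the work surface, if the arm or the gripper's body presses on something with over 40 N, if the wrist force passes 120 N, or if a joint passes its speed limit or range.

## Robot

A 6-joint arm with a two-finger parallel gripper is mounted at the origin on the work surface. World frame = base frame: x ahead of the robot, y to its left, z up, the work surface at z = 0. Lengths are in m, angles in rad, forces in N, time in s.
With the tool pointing down it reaches from about 0.275 to 0.825 m from the base axis. Payload 5.2 kg.
Tool frame: the origin (TCP) lies midway between the tips of the shut fingers; the grasp point (between the pads) lies 19 mm behind it (pinch_z is the distance from the TCP to the grasp point, in m); z points along the fingers, y is the direction in which the jaws open and shut (so a half turn about z gives the same grasp; the last joint's range is limited). The gripper opens to 93 mm and grips with 3 to 60 N. Pads are 15 mm wide; open, the fingers measure 128 mm over their backs; the gripper's body (75 mm by 188 mm) begins 65 mm behind the grasp point.
Start: joints at [-1.536, 0.259, 1.535, -0, 1.348, -0.203], TCP at [0.13, -0.535, 0.179] pointing down, gripper open.
Joint ranges: [-3.14, 3.14], [-0.91, 2.08], [0.19, 2.58], [-1.22, 4.36], [0.22, 2.71], [-3.12, 3.12]. Speed limits (rad/s): [2.57, 2.57, 3.14, 3.14, 3.14, 3.14].

## Interface

Orientations are given as a unit quaternion [x, y, z, w].
In Python, from workcell import * gives the robot as it stands.
- The arm moves only by the tool carry_out, never from a script. Its argument "moves" is a list of rows, each an object with "delta_pos": the shift along the tool's x, y, z in m, a list of three; "rotation": the turn, a rotation vector about the tool's x, y, z in degrees, a list of three; "claw": the finger opening in m, from 0 to 0.093. In form: [{"delta_pos": [tx, ty, tz], "rotation": [rx, ry, rz], "claw": claw}, ...]. A call has 1 to 12 rows; each row shifts and turns the pose as measured when the row begins, along the tool's axes as they then stand; what a row does not reach is not made up. A row lasts 1/8 s, in which the tool goes at most 62.5 mm and 10.7 degrees, less where a joint would pass 70% of its speed; a pose out of reach is approached as far as the arm can. A call with a gripper value outside its range is refused whole. The fingers move at their own pace and stop on an object; the grip force is fixed at half the most. Time passes only in rows, so rows that do not move let the fingers close. It gives the time, the measured TCP pose, the force and the opening at its end, in the units of the state.
- state(): the state, without advancing time (a new reading comes with each control period).
- read_camera(name): name is "side" or "top"; returns a dict with "image" (384x512x3 uint8, red, green, blue), "camera_matrix" (3x3 intrinsics, pixels), "eye" and "attitude" of the camera in the world. Camera axes: x right, y up, looking along -z (the intrinsics and any distortion apply to the point x, -y, -z); pixel columns grow to the right and rows downward; lengths in m; the calibration is good to about 2 mm. A picture is of the moment at which its call begins. There is no depth.
- finish_job(): hands the job in, once; it reports no verdict.
Trained networks look in the newest picture that a camera, given by its name, has taken for a name from the list of things; names that differ only in an ending like _2 or _b are one class to them, and where a whole thing is asked for, a point or a joint stands for the part that bears it (a point fixed in the world has none). Each returns a list of dicts, best first, with "conf" (0 to 1); they miss things now and then, are a little off and sometimes report something else, mostly with a low value. They report only what shows in the picture. A call takes as long as a camera call.
- regions_of(name, camera): "region" (384x512 bool, what is visible of it) and "location" ([column, row] in pixels, amid what is visible of it).
The state is a dict: "clock": time; "joints": joint angles; "joint_vel": joint speeds; "effort": joint torques, N m; "position": TCP position; "ee_rot": TCP orientation; "force": force on the tool from outside, world axes, zero at the start; "ft_torque": the same for the moment, N m; "opening": finger opening in m.
Only numpy, scipy, OpenCV 4.12 (cv2) and the standard library are available. Lean on these libraries where they do the work, as an engineer would, in place of code of your own. Each camera call takes 0.05 s, during which the arm holds its last target. There are 200 camera calls.

## Working session

There is one attempt and no reset: what is moved stays moved. The work goes in short steps, Python scripts to look and compute and a tool call to move; the robot and the scene stay as the last step left them, time stands still between calls to the robot, and variables do not carry over. Pictures are saved under pics/ and viewed, about 8 in all and at most 12, crops included, and the job is handed in when it is done.

Besides the shell and the picture viewer there is one more tool, called after "Call:" by a JSON object that holds its "op" and its "data", one argument or row to a line. carry_out: Moves the arm, as the interface text tells. Its arguments: {"type":"object","properties":{"moves":{"type":"array","items":{"type":"object","properties":{"delta_pos":{"type":"array","items":{"type":"number"}},"rotation":{"type":"array","items":{"type":"number"}},"claw":{"type":"number"}}}}},"required":["moves"]}

```bash
mkdir -p pics; cat > h.py <<'E'
from workcell import *
import numpy as np, cv2
from scipy.spatial.transform import Rotation as R
def proj(c,P):
    P=np.atleast_2d(P); q=R.from_quat(c["attitude"]).as_matrix() if np.size(c["attitude"])==4 else np.array(c["attitude"])
    p=(P-np.array(c["eye"]))@q; p=p*[1,-1,-1]
    u=p@np.array(c["camera_matrix"]).T
    return u[:,:2]/u[:,2:]
def ray(c,uv):
    q=R.from_quat(c["attitude"]).as_matrix()
    d=np.linalg.inv(c["camera_matrix"])@[uv[0],uv[1],1]; return np.array(c["eye"]),q@(d*[1,-1,-1])
def atz(c,uv,z):
    e,d=ray(c,uv); return e+d*(z-e[2])/d[2]
E
python3 - <<'E'
from h import *
ims=[]
for n in("side","top"):
    c=read_camera(n); cv2.imwrite(f"pics/{n}0.png",cv2.resize(c["image"][:,:,::-1],None,fx=1.5,fy=1.5))
    print(n,{k:np.round(v,4).tolist() for k,v in c.items() if k!="image"},[k for k in c])
    for t in("mount","pad_left","pad_right","needle_tip","mark_left","mark_right","wash_bottle","tube_stand","jar","screwdriver"):
        r=regions_of(t,n); print(t,[(round(x["conf"],2),np.round(x["location"]).tolist(),int(x["region"].sum())) for x in r[:3]])
print(state())
E
```

```text
side {'camera_matrix': [[382.2464, 0.0, 260.8084], [0.0, 382.2464, 189.1163], [0.0, 0.0, 1.0]], 'eye': [0.2575, -0.6553, 0.6145], 'attitude': [0.4702, -0.1032, -0.1796, 0.8579]} ['image', 'camera_matrix', 'eye', 'attitude']
mount [(0.7, [267.0, 255.0], 6453)]
pad_left [(0.74, [263.0, 245.0], 3671)]
pad_right [(0.85, [262.0, 240.0], 3457)]
needle_tip [(0.67, [263.0, 241.0], 3625), (0.6, [294.0, 206.0], 37)]
mark_left [(0.21, [262.0, 244.0], 3641)]
mark_right [(0.39, [263.0, 242.0], 3590), (0.37, [294.0, 205.0], 36)]
wash_bottle [(0.89, [255.0, 186.0], 716)]
tube_stand [(0.91, [304.0, 321.0], 1201), (0.35, [265.0, 252.0], 6459)]
jar [(0.95, [310.0, 205.0], 613), (0.57, [254.0, 187.0], 765)]
screwdriver [(0.67, [264.0, 243.0], 3641), (0.66, [209.0, 287.0], 514)]
top {'camera_matrix': [[434.401, 0.0, 257.0345], [0.0, 434.401, 193.4358], [0.0, 0.0, 1.0]], 'eye': [0.4974, 0.0427, 0.9807], 'attitude': [0.0305, -0.0364, -0.7049, 0.7077]} ['image', 'camera_matrix', 'eye', 'attitude']
mount [(0.85, [302.0, 219.0], 8004), (0.51, [312.0, 283.0], 535)]
pad_left []
pad_right [(0.6, [302.0, 220.0],
[... 210 characters left out ...]
73, [314.0, 284.0], 589)]
{'clock': 1.1, 'joints': array([-1.53581718e+00,  2.58598054e-01,  1.53500668e+00,  2.35355406e-05,
        1.34799037e+00, -2.02788524e-01]), 'joint_vel': array([-0.00144945,  0.00106296, -0.00071725,  0.00065782,  0.0001221 ,
       -0.00068029]), 'effort': array([ 4.67818518e-04, -4.37207437e+01, -2.84312350e+01,  7.16981851e-02,
        3.12408234e-02, -1.32796328e-05]), 'position': array([ 0.12958196, -0.53452362,  0.1789511 ]), 'ee_rot': array([ 9.92941944e-01,  1.18601412e-01,  1.15393619e-05, -2.61131554e-07]), 'force': array([-0.15307127, -0.77905135,  0.48271092]), 'ft_torque': array([-0.04850932, -0.00313648,  0.03559324]), 'opening': 0.09320183162323815}
```

View pics/side0.png

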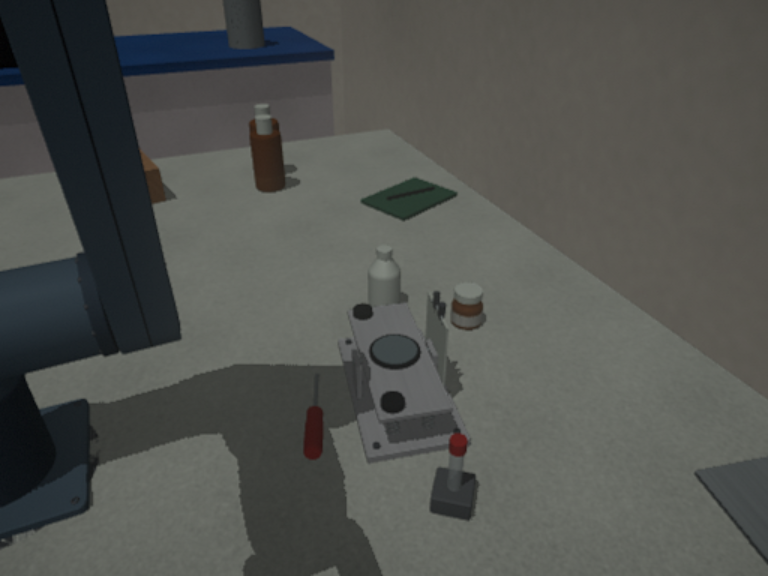

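View pics/top0.png

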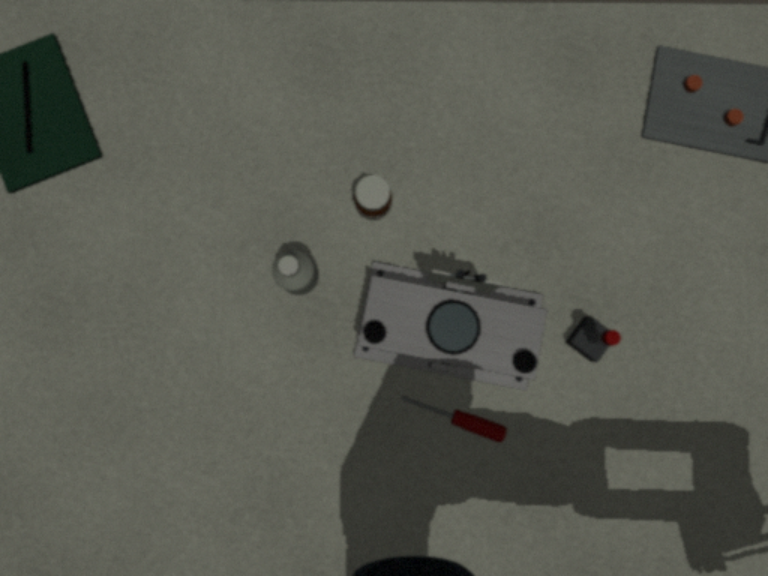

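The side view shows the mount, with pads at (362,312) and (392,401) and the marker tabs and needle at the top of the card near (437,300). In the top view the pads are at (374,331) and (524,361) and the tabs at about (470,277), all in 1.5x pixels. Next I fit the mount pose and enlarge the scale.

```bash
python3 - <<'E'
from h import *
from scipy.optimize import least_squares
C={n:read_camera(n) for n in("top","side")}
import pickle; pickle.dump(C,open("C0.pkl","wb"))
def blob(n,u,v,r=10):
    g=cv2.cvtColor(C[n]["image"],cv2.COLOR_RGB2GRAY).astype(float); u0,v0=int(u)-r,int(v)-r
    p=g[v0:v0+2*r+1,u0:u0+2*r+1]; m=p<(45)
    nl,l,s,ce=cv2.connectedComponentsWithStats(m.astype(np.uint8)); k=l[r,r]; print(n,s[k],ce[k]+[u0,v0]); return ce[k]+[u0,v0]
obs={("top",1):blob("top",249.5,220.5),("top",-1):blob("top",349.7,240.7),("side",1):blob("side",241.5,208),("side",-1):blob("side",261.5,267.5)}
def P(x,q):
    c,s=np.cos(x[2]),np.sin(x[2]); q=np.atleast_2d(q); return np.c_[x[0]+c*q[:,0]-s*q[:,1],x[1]+s*q[:,0]+c*q[:,1],q[:,2]]
zz=.084
f=lambda x:np.concatenate([proj(C[n],P(x,[-.028,.105*s,zz]))[0]-o for (n,s),o in obs.items()])
r=least_squares(f,[.5,-.05,0]); print(r.x,r.fun.round(2))
for n in C:
  a=[proj(C[n],P(r.x,[.0705,-.08*np.sin(t),.07+.08*np.cos(t)]))[0].round(1).tolist() for t in(-.2,-.1,0,.1,.2)]; print(n,"t=-.2(left)..",a)
t=cv2.resize(C["top"]["image"][165:205,270:335,::-1],None,fx=9,fy=9,interpolation=cv2.INTER_CUBIC)
s=cv2.resize(C["side"]["image"][190:230,270:335,::-1],None,fx=9,fy=9,interpolation=cv2.INTER_CUBIC)
o=np.vstack([t,s])[:, :]; o=cv2.convertScaleAbs(o,alpha=1.7); o=cv2.resize(o,None,fx=.83,fy=.83); cv2.imwrite("pics/z1.png",o); print(o.shape)
E
```

```text
top [  3   4  15  15 174] [249.22413793 220.85632184]
top [  3   3  16  15 186] [349.18817204 240.23655914]
side [  5   5  12  10 106] [241.5        207.41509434]
side [  3   4  16  14 186] [261.42473118 267.66666667]
[ 0.53296048 -0.05725117 -0.18830764] [ 0.09  0.31  0.37  0.46  0.27 -0.6   0.29 -0.58]
top t=-.2(left).. [[304.1, 178.8], [308.2, 179.5], [312.3, 180.3], [316.3, 181.1], [320.2, 182.0]]
side t=-.2(left).. [[293.3, 200.0], [294.4, 201.5], [295.6, 203.4], [296.7, 205.7], [297.8, 208.2]]
(598, 486, 3)
```

View pics/z1.png

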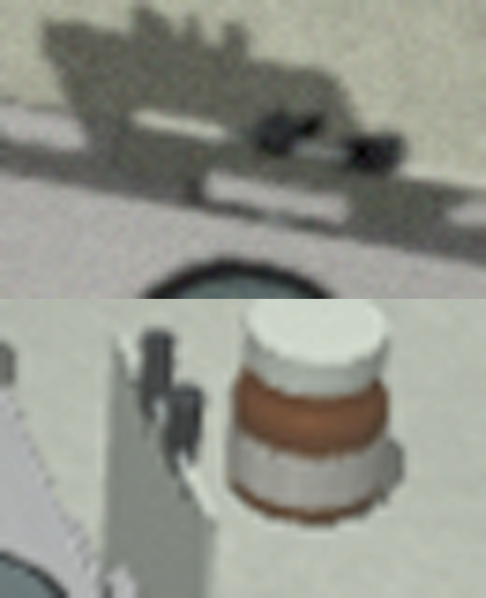

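```bash
cat >> h.py <<'E'
X0=np.array([0.53296,-0.05725,-0.18831])
def P(q,x=X0):
    c,s=np.cos(x[2]),np.sin(x[2]); q=np.atleast_2d(q); return np.c_[x[0]+c*q[:,0]-s*q[:,1],x[1]+s*q[:,0]+c*q[:,1],q[:,2]]
def tabbox(t,r0,r1,w,x0,x1,c):   # t positive left
    q=[[x,r*np.sin(t)+d*np.cos(t),.07+r*np.cos(t)-d*np.sin(t)] for r in(r0,r1) for d in(-w/2,w/2) for x in(x0,x1)]
    # note y left = +y
    return proj(c,P(q))
E
python3 - <<'E'
from h import *
import pickle; from scipy.optimize import minimize
C=pickle.load(open("C0.pkl","rb"))
S=8; win={"top":(296,170,36,24),"side":(280,186,28,30)}
def render(n,boxes):
    u0,v0,w,h=win[n]; m=np.zeros((h*S,w*S),np.float32)
    for b in boxes:
        q=((b-[u0,v0]+.5)*S).astype(np.int32); cv2.fillConvexPoly(m,cv2.convexHull(q.reshape(-1,1,2)),1.)
    m=cv2.GaussianBlur(m,(0,0),.6*S); return cv2.resize(m,(w,h),interpolation=cv2.INTER_AREA)
D={}
for n in win:
    u0,v0,w,h=win[n]; g=cv2.cvtColor(C[n]["image"],cv2.COLOR_RGB2GRAY)[v0:v0+h,u0:u0+w].astype(float)
    print(n); print(g.astype(int)[::1] if n=="top" else g.astype(int)[:, 8:26])
    D[n]=np.clip((75-g)/50,0,1)
def shift(b,d): return b+d
for use in(("top",),("side",),("top","side")):
  best=[]
  for xa in(.060,.064,.068):
    def cost(p):
        e=0
        for i,n in enumerate(use):
            d=p[3+2*i:5+2*i]
            bx=[shift(tabbox(t,.072,.092,.010,xa-.002,xa+.002,C[n]),d) for t in(p[0],p[1])]+[shift(tabbox(0,.05,.08,.003,.069,.072,C[n]),d)]
            e+=((render(n,bx)*p[2]-D[n])**2).sum()+.5*(d**2).sum()
        return e
    for a in(.13,.17,.21):
      for b in(-.13,-.17,-.21):
        x0=np.r_[a,b,.8,np.zeros(2*len(use))]
        sim=np.vstack([x0]+[x0+np.eye(len(x0))[k]*([.04,.04,.2]+[.6]*4)[k] for k in range(len(x0))])
        r=minimize(cost,x0,method="Nelder-Mead",options=dict(initial_simplex=sim,maxiter=250)); best.append((r.fun,xa,r.x.round(3).tolist()))
  best.sort(); print(use,*best[:4],sep="\n")
E
```

```text
top
[[ 61  75  83  79  61  54  63  82  93 103 103 105 103 106 105 101  99 103
  100  98  97  97  99 101 102 104 102  98 101  96 100  99 103 101 104  98]
 [ 60  61  63  63  55  58  61  84  97 101 105 101 102 105 104 104 100 103
  100 100  97  96 103 105 105 103 101  95 101 102  99  98  99  98 103 103]
 [ 56  54  53  53  57  57  62  79  90  93  97  97 101 105 103 103 100 103
  100  98 105 104 104 102 105 101  99  99  97  98  98 104 101  99  99 102]
 [ 56  59  55  51  58  53  61  62  69  69  73  80  87  89  94  91  91  97
  100 103 103 102 102 101 101 102 101  96 100 100 102 101 100 100  99 103]
 [ 53  55  56  52  51  56  55  54  55  61  57  61  67  67  65  67  73  80
   92  98 101 100 101  99 102 102  99  98  97  98 102 102  99 100 100 101]
 [ 57  56  54  53  53  57  55  59  58  58  55  56  57  54  57  59  56  61
   73  84 102 101 101 102 103 100 103  97  96  98 100 101  99 103  99 102]
 [ 52  59  54  56  58  58  58  59  59  54  57  58  56  56  58  58  54  54
   57  79  93 101 100  98 105 103 100 103  99  97  99  98  99 102  96  98]
 [ 55  57  54  55  56  57  53  55  58  58  55  55  58
[... 5064 characters left out ...]
np.float64(21.81403750335218), 0.064, [0.164, -0.155, 0.702, -0.408, -0.494])
(np.float64(21.99491774923132), 0.064, [0.166, -0.154, 0.686, -0.27, -0.26])
(np.float64(22.01673227520962), 0.064, [0.175, -0.142, 0.686, -0.272, -0.359])
(np.float64(22.09336530211954), 0.064, [0.186, -0.137, 0.676, -0.135, -0.224])
('top', 'side')
(np.float64(103.94676316295487), 0.064, [0.142, -0.17, 0.92, -0.105, 0.454, -0.658, -0.803])
(np.float64(104.17689033256681), 0.064, [0.141, -0.169, 0.966, 0.241, 0.452, -0.51, -0.928])
(np.float64(104.56191270402357), 0.064, [0.141, -0.168, 0.937, 0.245, 0.444, -0.402, -0.476])
(np.float64(104.96482450069206), 0.064, [0.151, -0.17, 0.952, 0.343, 0.415, -0.56, -0.687])
```

Call:
{"op": "carry_out", "data": {
  "moves": [
    {"delta_pos":[0,0,-0.012],"rotation":[0,0,-9],"claw":0},
    {"delta_pos":[0,0,-0.012],"rotation":[0,0,-9],"claw":0},
    {"delta_pos":[0,0,-0.012],"rotation":[0,0,-9],"claw":0},
    {"delta_pos":[0,0,-0.012],"rotation":[0,0,-9],"claw":0},
    {"delta_pos":[0,0,-0.012],"rotation":[0,0,-9],"claw":0},
    {"delta_pos":[0,0,-0.012],"rotation":[0,0,-9],"claw":0},
    {"delta_pos":[0,0,-0.012],"rotation":[0,0,-9],"claw":0},
    {"delta_pos":[0,0,0],"rotation":[0,0,-2.6],"claw":0}
  ]
}}

```text
clock: 2.2
position: [0.1296, -0.5342, 0.2654]
ee_rot: [0.758, 0.652, 0.0, -0.0]
force: [0.6, -0.2, -0.2]
opening: 0.0179
```

```bash
cat >> h.py <<'E'
def go(m):  # target: mount-frame point -> delta in tool axes and rotation fix
    s=state(); T=R.from_quat(s["ee_rot"]); t=P(m)[0]
    a=X0[2]+np.pi/2; tgt=R.from_matrix(np.c_[[np.cos(a),np.sin(a),0],[np.sin(a),-np.cos(a),0],[0,0,-1]])
    print("t",s["clock"],"pos",s["position"].round(4),"open",round(s["opening"],4),"F",s["force"].round(2),"tgt",t.round(4),
      "delta",T.inv().apply(t-s["position"]).round(4),"rot",np.degrees((T.inv()*tgt).as_rotvec()).round(2))
E
python3 -c "
from h import *
go([-.030,.106,.115]);go([-.030,-.106,.115])"
```

```text
t 2.2 pos [ 0.1296 -0.5342  0.2654] open 0.0179 F [ 0.58 -0.17 -0.18] tgt [0.5233 0.0525 0.115 ] delta [0.6387 0.3019 0.1509] rot [-0.01 -0.05  2.21]
t 2.2 pos [ 0.1296 -0.5342  0.2654] open 0.0179 F [ 0.58 -0.17 -0.18] tgt [ 0.4836 -0.1558  0.115 ] delta [0.4269 0.2937 0.1507] rot [-0.01 -0.05  2.21]
```

Call:
{"op": "carry_out", "data": {
  "moves": [
    {"delta_pos":[0.048,0.023,0],"rotation":[0,0,0.5],"claw":0},
    {"delta_pos":[0.048,0.023,0],"rotation":[0,0,0.5],"claw":0},
    {"delta_pos":[0.048,0.023,0],"rotation":[0,0,0.5],"claw":0},
    {"delta_pos":[0.048,0.023,0],"rotation":[0,0,0.5],"claw":0},
    {"delta_pos":[0.048,0.023,0],"rotation":[0,0,0],"claw":0},
    {"delta_pos":[0.048,0.023,0],"rotation":[0,0,0],"claw":0},
    {"delta_pos":[0.048,0.023,0],"rotation":[0,0,0],"claw":0},
    {"delta_pos":[0.048,0.023,0],"rotation":[0,0,0],"claw":0},
    {"delta_pos":[0.048,0.023,0],"rotation":[0,0,0],"claw":0},
    {"delta_pos":[0.048,0.023,0],"rotation":[0,0,0],"claw":0},
    {"delta_pos":[0.048,0.023,0],"rotation":[0,0,0],"claw":0},
    {"delta_pos":[0.048,0.023,0],"rotation":[0,0,0],"claw":0}
  ]
}}

```text
clock: 3.7
position: [0.5138, -0.0045, 0.2669]
ee_rot: [0.772, 0.635, 0.001, 0.004]
force: [0.2, -0.7, 0.3]
opening: 0.0004
```

```bash
python3 -c "
from h import *
go([-.030,.106,.115])"
```

```text
t 3.7 pos [ 0.5138 -0.0045  0.2669] open 0.0004 F [ 0.17 -0.71  0.31] tgt [0.5233 0.0525 0.115 ] delta [ 0.0581 -0.0027  0.1517] rot [ 0.4   0.15 -0.3 ]
```

Call:
{"op": "carry_out", "data": {
  "moves": [
    {"delta_pos":[0.03,-0.001,0],"rotation":[0.4,0.1,-0.3],"claw":0},
    {"delta_pos":[0.028,-0.001,0.03],"rotation":[0,0,0],"claw":0},
    {"delta_pos":[0,0,0.04],"rotation":[0,0,0],"claw":0},
    {"delta_pos":[0,0,0.04],"rotation":[0,0,0],"claw":0},
    {"delta_pos":[0,0,0.035],"rotation":[0,0,0],"claw":0},
    {"delta_pos":[0,0,0],"rotation":[0,0,0],"claw":0}
  ]
}}

```text
clock: 4.45
position: [0.5258, 0.0597, 0.1183]
ee_rot: [0.768, 0.641, 0.001, 0.001]
force: [0.2, -0.9, 0.3]
opening: 0.0007
```

```bash
python3 - <<'E'
from h import *
go([-.030,.106,.090])
c=read_camera("top"); d=read_camera("side")
t=cv2.resize(c["image"][150:260,225:375,::-1],None,fx=5,fy=5,interpolation=cv2.INTER_CUBIC)[:300*2]
t=cv2.resize(c["image"][150:260,225:335,::-1],(400,400),interpolation=cv2.INTER_CUBIC)
s=cv2.resize(d["image"][150:260,215:325,::-1],(400,400),interpolation=cv2.INTER_CUBIC)
cv2.imwrite("pics/p2.png",cv2.convertScaleAbs(np.hstack([t,s]),alpha=1.6))
E
```

```text
t 4.45 pos [0.5258 0.0597 0.1183] open 0.0007 F [ 0.16 -0.87  0.32] tgt [0.5233 0.0525 0.09  ] delta [-0.0075 -0.0012  0.0283] rot [ 0.14 -0.02  0.46]
```

View pics/p2.png

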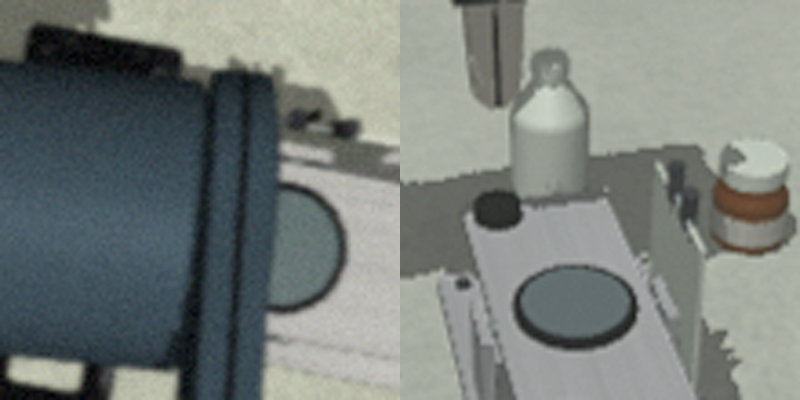

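Call:
{"op": "carry_out", "data": {
  "moves": [
    {"delta_pos":[-0.0075,-0.001,0.01],"rotation":[0,0,0.4],"claw":0},
    {"delta_pos":[0,0,0.015],"rotation":[0,0,0],"claw":0},
    {"delta_pos":[0,0,0],"rotation":[0,0,0],"claw":0},
    {"delta_pos":[0,0,0],"rotation":[0,0,0],"claw":0}
  ]
}}

```text
clock: 5.05
position: [0.5292, 0.0508, 0.0989]
ee_rot: [0.771, 0.637, 0.006, 0.006]
force: [-0.2, -0.0, -0.6]
opening: 0.0002
```

```bash
python3 -c "
from h import *
go([-.030,.106,.078])"
```

```text
t 5.05 pos [0.5292 0.0508 0.0989] open 0.0002 F [-0.21 -0.02 -0.55] tgt [0.5233 0.0525 0.078 ] delta [ 0.0005 -0.0064  0.0208] rot [ 0.93 -0.08 -0.02]
```

Call:
{"op": "carry_out", "data": {
  "moves": [
    {"delta_pos":[0.0005,-0.0065,0.004],"rotation":[0.9,0,0],"claw":0},
    {"delta_pos":[0,0,0],"rotation":[0,0,0],"claw":0}
  ]
}}

```text
clock: 5.3
position: [0.5227, 0.0528, 0.0949]
ee_rot: [0.771, 0.637, 0.001, -0.001]
force: [-0.5, 0.3, 0.7]
opening: 0.0005
```

```bash
python3 -c "
from h import *
go([-.030,.106,.078])"
```

```text
t 5.3 pos [0.5227 0.0528 0.0949] open 0.0005 F [-0.53  0.27  0.67] tgt [0.5233 0.0525 0.078 ] delta [-0.0002  0.0006  0.0169] rot [-0.01 -0.09 -0.01]
```

Well placed. Start pressing in small steps.

Call:
{"op": "carry_out", "data": {
  "moves": [
    {"delta_pos":[0,0,0.006],"rotation":[0,0,0],"claw":0},
    {"delta_pos":[0,0,0.005],"rotation":[0,0,0],"claw":0},
    {"delta_pos":[0,0,0.004],"rotation":[0,0,0],"claw":0},
    {"delta_pos":[0,0,0],"rotation":[0,0,0],"claw":0}
  ]
}}

```text
clock: 5.8
position: [0.5227, 0.0529, 0.0787]
ee_rot: [0.77, 0.637, 0.001, -0.001]
force: [0.4, 0.1, -0.0]
opening: 0.0005
```

```bash
cat >> h.py <<'E'
def view(name):
    go([-.030,.106,.0725])
    c=read_camera("top"); d=read_camera("side")
    t=cv2.resize(c["image"][165:200,290:335,::-1],(390,303),interpolation=cv2.INTER_CUBIC)
    s=cv2.resize(d["image"][180:250,265:325,::-1],(400,466),interpolation=cv2.INTER_CUBIC)
    o=np.zeros((466,790,3),np.uint8); o[:303,:390]=t; o[:,390:]=s
    cv2.imwrite(f"pics/{name}.png",cv2.convertScaleAbs(o,alpha=2.0))
E
python3 -c "
from h import *
view('l1')"
```

```text
t 5.8 pos [0.5227 0.0529 0.0787] open 0.0005 F [ 0.39  0.09 -0.04] tgt [0.5233 0.0525 0.0725] delta [-0.0003  0.0007  0.0062] rot [-0.01 -0.09  0.  ]
```

View pics/l1.png

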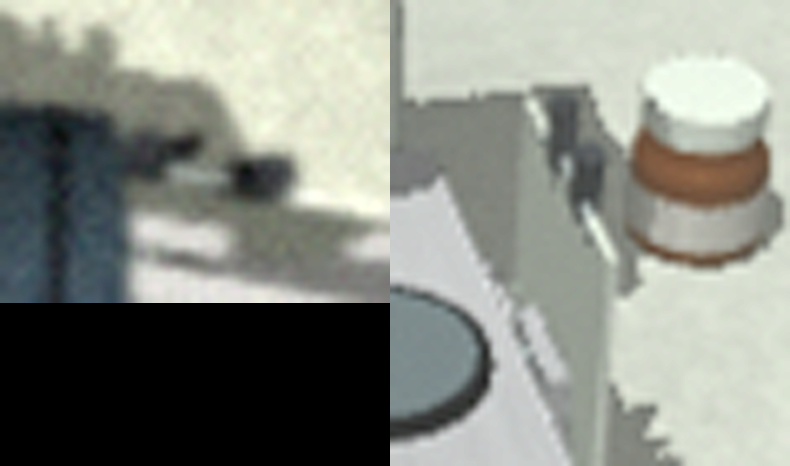

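The needle, near (180,148) in the top crop, has barely moved and the force is about 0, so there may be no contact yet. I'll look at the fingertip.

```bash
python3 - <<'E'
from h import *
d=read_camera("side"); s=state()
im=d["image"][165:245,205:305,::-1].copy()
im=cv2.convertScaleAbs(cv2.resize(im,(700,560),interpolation=cv2.INTER_CUBIC),alpha=1.8)
for p,col in((s["position"],(0,0,255)),(P([-.028,.105,.087])[0],(0,255,0)),(P([-.028,.105,.072])[0],(255,0,0))):
    u=proj(d,p)[0]; cv2.circle(im,tuple(int(v) for v in ((u-[205,165]+.5)*7)),3,col,-1); print(u)
cv2.imwrite("pics/f1.png",im)
E
```

```text
[240.79118497 208.2210662 ]
[241.742498   205.78968433]
[241.85801637 210.86176453]
```

View pics/f1.png

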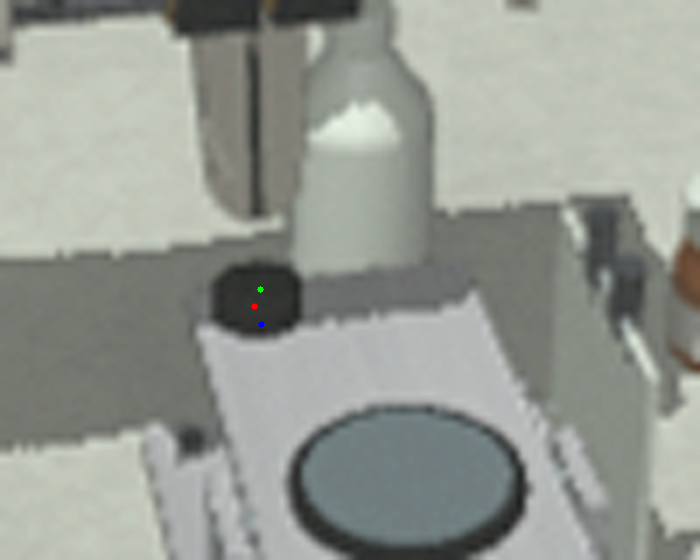

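```bash
python3 - <<'E'
from h import *
c=read_camera("top"); d=read_camera("side"); s=state(); p=s["position"]; T=R.from_quat(s["ee_rot"])
print(p,s["force"],s["joints"].round(4))
for h in(0,.037):
  for b in(.084,.12):
    q=[p+[0,0,h]+T.apply([a,-.094*k,-b]) for a in(-.0375,.0375) for k in(1,-1)]
    print(h,b,"top",proj(c,q).round(0).tolist(),"side",proj(d,q).round(0).tolist())
  print("tip side",proj(d,p+[0,0,h]))
print("y-off",proj(d,p+[.01,.05,0]))
a=cv2.resize(c["image"][140:284,200:340,::-1],(400,411)); b=cv2.resize(d["image"][40:240,150:350,::-1],(400,400))
o=np.zeros((411,800,3),np.uint8);o[:,:400]=a;o[:400,400:]=b
cv2.imwrite("pics/f2.png",cv2.convertScaleAbs(o,alpha=1.8))
E
```

```text
[0.52328151 0.05285471 0.07937782] [ 0.3788402  -0.11157133  0.19894414] [-1.1280e-01  3.0470e-01  1.7332e+00  1.7000e-03  1.1024e+00  7.4700e-02]
0 0.084 top [[258.0, 275.0], [277.0, 176.0], [219.0, 267.0], [238.0, 168.0]] side [[201.0, 192.0], [284.0, 182.0], [197.0, 175.0], [275.0, 166.0]]
0 0.12 top [[258.0, 276.0], [278.0, 173.0], [217.0, 268.0], [238.0, 165.0]] side [[199.0, 178.0], [285.0, 168.0], [196.0, 161.0], [276.0, 153.0]]
tip side [[240.83572908 208.17269503]]
0.037 0.084 top [[258.0, 276.0], [278.0, 173.0], [217.0, 268.0], [238.0, 165.0]] side [[199.0, 177.0], [285.0, 168.0], [196.0, 161.0], [276.0, 153.0]]
0.037 0.12 top [[259.0, 278.0], [279.0, 170.0], [215.0, 270.0], [237.0, 162.0]] side [[198.0, 162.0], [285.0, 153.0], [195.0, 146.0], [276.0, 139.0]]
tip side [[240.52358922 195.39397633]]
y-off [[237.30276924 196.74977137]]
```

View pics/f2.png

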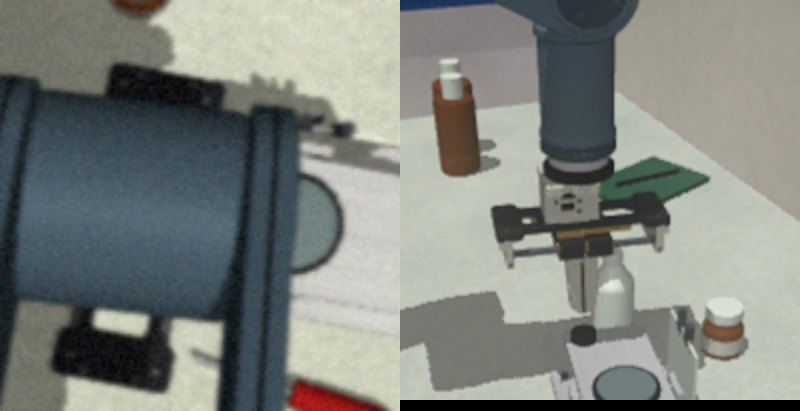

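Both views put the whole gripper about 37 mm higher than the reported TCP, with xy matching. The image is what counts, so contact should come at a reported z of about 0.050. I'll approach carefully, using force and the image.

Call:
{"op": "carry_out", "data": {
  "moves": [
    {"delta_pos":[0,0,0.006],"rotation":[0,0,0],"claw":0},
    {"delta_pos":[0,0,0.006],"rotation":[0,0,0],"claw":0},
    {"delta_pos":[0,0,0.006],"rotation":[0,0,0],"claw":0},
    {"delta_pos":[0,0,0],"rotation":[0,0,0],"claw":0}
  ]
}}

```text
clock: 6.55
position: [0.5231, 0.0529, 0.06]
ee_rot: [0.77, 0.637, 0.001, -0.0]
force: [-0.1, -0.0, 0.2]
opening: 0.0005
```

```bash
python3 - <<'E'
from h import *
d=read_camera("side"); s=state(); go([-.03,.106,.04])
im=d["image"][165:245,205:305,::-1].copy()
im=cv2.convertScaleAbs(cv2.resize(im,(700,560),interpolation=cv2.INTER_CUBIC),alpha=1.8)
cv2.imwrite("pics/f3.png",im)
E
```

```text
t 6.6 pos [0.5234 0.0529 0.0603] open 0.0005 F [ 0.   -0.25 -0.49] tgt [0.5233 0.0525 0.04  ] delta [-0.0004  0.      0.0203] rot [ 0.08 -0.09  0.  ]
```

View pics/f3.png

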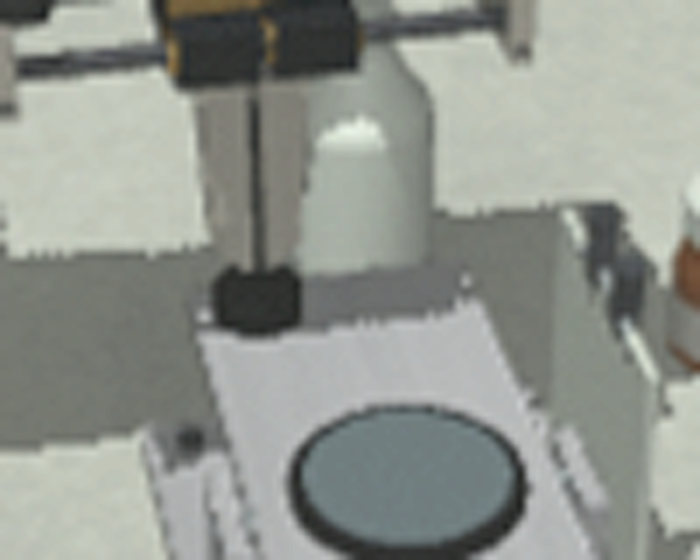

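Now the tip appears at about (255,268), just overlapping the pad's rear edge. I'll go on down a little and read pixel profiles instead of viewing.

Call:
{"op": "carry_out", "data": {
  "moves": [
    {"delta_pos":[0,0,0.004],"rotation":[0,0,0],"claw":0},
    {"delta_pos":[0,0,0.003],"rotation":[0,0,0],"claw":0},
    {"delta_pos":[0,0,0],"rotation":[0,0,0],"claw":0}
  ]
}}

```text
clock: 6.98
position: [0.5236, 0.0528, 0.053]
ee_rot: [0.77, 0.638, 0.001, 0.0]
force: [-0.1, 0.5, -0.1]
opening: 0.0006
```

```bash
python3 - <<'E'
from h import *
import pickle
go([-.03,.106,.04])
C=pickle.load(open("C0.pkl","rb"))
d=read_camera("side"); np.set_printoptions(linewidth=200)
print(cv2.cvtColor(d["image"],cv2.COLOR_RGB2GRAY)[196:216,230:254])
print(cv2.cvtColor(C["side"]["image"],cv2.COLOR_RGB2GRAY)[196:216,230:254])
E
```

```text
t 6.975 pos [0.5236 0.0528 0.053 ] open 0.0006 F [-0.06  0.49 -0.11] tgt [0.5233 0.0525 0.04  ] delta [-0.0004 -0.0002  0.013 ] rot [ 0.11 -0.09  0.  ]
[[106 108 108 112  85  81  81  73  70  72  73  43  38  65  72  71  70  71  75  90  96  95  96  96]
 [108 107 108 111  91  81  77  72  70  71  73  44  39  65  72  71  70  71  73  89  95  95  96  96]
 [108 108 109 111  90  77  72  70  70  70  72  46  39  66  72  70  71  70  76  90  95  95  95  96]
 [108 109 110  99  80  71  70  71  71  71  73  48  39  65  71  71  71  72  88  93  95  95  95  96]
 [ 95  95  96  75  62  64  70  71  70  71  72  47  37  66  72  70  70  72  87  93  95  96  95  96]
 [ 61  63  63  63  65  65  70  71  71  71  74  47  37  64  71  71  70  72  85  93  95  96  96  96]
 [ 65  65  64  65  65  64  70  72  71  70  73  48  37  65  72  72  67  70  88  94  96  96  97  97]
 [ 65  66  65  64  65  63  64  66  70  72  73  49  36  65  73  66  51  61  84  89  87  90  91  89]
 [ 65  66  63  63  65  58  41  44  60  71  73  50  38  66  69  47  25  42  66  70  67  69  72  69]
 [ 65  65  63  61  62  40  26  24  33  56  65  45  34  55
[... 2313 characters left out ...]
2 101]
 [109  94  97 103 105  63  30  33  34  35  34  34  34  34  33  34  32  28  55  94 103 102 101 101]
 [110 103  86  98 107  67  33  32  33  33  34  33  33  34  32  32  31  32  70  98 103 101 101 102]
 [107 108  82  96 105  88  56  34  29  30  33  32  32  30  31  29  31  63  96 103 103 102 101 103]
 [107 107  87  97 104 103  86  72  59  41  34  35  31  42  43  63  70  96 104 102 101 102 101 102]
 [107 108  98  91 100 102 102 103  96  78  72  73  71  78  79  98 103 102 102 101 102 101 100 102]
 [106 107 109  84  94 102 102 100 101 103 103 104 104 105 104 102 101 100 100 101 101 101 101 101]
 [107 108 108  86  94 102 102 100  99 101 101 102 101 102 101 101 101 100 101 101 102 101 101 102]]
```

The rounded tip overlaps the pad and ends at row 205, where the pad's top centre is row 206, so contact is about 2–3 mm away. The lateral position is good.

Call:
{"op": "carry_out", "data": {
  "moves": [
    {"delta_pos":[0,0,0.004],"rotation":[0,0,0],"claw":0},
    {"delta_pos":[0,0,0.004],"rotation":[0,0,0],"claw":0},
    {"delta_pos":[0,0,0.002],"rotation":[0,0,0],"claw":0},
    {"delta_pos":[0,0,0],"rotation":[0,0,0],"claw":0}
  ]
}}

```text
clock: 7.52
position: [0.5243, 0.0533, 0.043]
ee_rot: [0.77, 0.637, 0.002, 0.0]
force: [-0.2, 0.4, 1.3]
opening: 0.0004
```

```bash
python3 - <<'E'
from h import *
np.set_printoptions(linewidth=200)
go([-.03,.106,.0355])
c=read_camera("top"); d=read_camera("side"); print(np.mean([state()["force"] for _ in range(3)],0))
print(cv2.cvtColor(c["image"],cv2.COLOR_RGB2GRAY)[177:190,300:326])
print(cv2.cvtColor(d["image"],cv2.COLOR_RGB2GRAY)[200:218,232:252])
E
```

```text
t 7.525 pos [0.5243 0.0533 0.043 ] open 0.0004 F [-0.21  0.42  1.29] tgt [0.5233 0.0525 0.0355] delta [-0.001  -0.0008  0.0075] rot [ 0.18 -0.14 -0.  ]
[-0.47611045  0.41755374  2.07680731]
[[ 61  63  66  64  68  65  63  62  62  66  67  64  63  61  63  76  99 108 115 113 118 116 111 112 109 109]
 [ 62  63  63  67  63  62  64  63  65  67  68  69  65  66  64  71  88 108 114 116 117 115 115 112 110 111]
 [ 66  61  64  66  63  61  56  55  57  59  58  61  60  63  69  70  76  93 111 120 119 119 117 111 112 114]
 [ 63  63  65  65  60  49  42  37  34  38  39  46  55  64  66  64  71  85 103 117 117 118 114 118 114 113]
 [ 65  64  61  59  50  40  34  33  31  26  25  40  55  65  65  64  66  76  94 109 112 107 110 111 114 114]
 [ 71  69  58  50  44  34  35  35  30  31  25  44  61  65  67  64  59  67  79  94  91  89  88  97 106 114]
 [ 57  64  62  49  37  34  30  30  27  36  46  59  65  63  61  53  45  40  42  45  49  47  56  71  94 108]
 [ 47  57  55  49  37  25  30  28  34  55  70  73  71  68  65  53  38  20  20  27  32  31  36  57  86 112]
 [ 40  51  54  56  44  41  35  32  35  57  73  77  80 
[... 1276 characters left out ...]
34  29  25  24  23  54  61  62  60]
 [ 61  60  60  38  25  27  28  28  27  28  26  26  25  27  26  25  54  61  61  60]
 [ 59  74  82  55  29  26  29  28  27  28  27  26  28  26  26  26  53  62  60  60]
 [ 56  83  93  70  38  25  27  25  26  28  25  26  27  27  25  40  56  60  60  59]
 [ 57  57  59  59  48  37  29  24  25  25  24  23  27  31  39  56  59  73  65  73]
 [ 61  67  78  79  78  74  69  68  68  56  62  67  70  69  76  78  77  96  85  96]
 [ 62  72  96 103 101 100 101 102 103  92  99 103 103 102 101 101 100 100 100 100]
 [ 65  61  93 101 100  98  98  98 100  99 100 100 100  98  99  98  99 100 100  99]
 [ 64  62  89 100  99  97  97  98  98  99  99 100 100  98  98  98  99  99  99  99]]
```

The plate is following: the needle has moved about 1.7 px, with 2 N of force, so θ is about 0.045. Press on to near the marker.

Call:
{"op": "carry_out", "data": {
  "moves": [
    {"delta_pos":[-0.001,-0.001,0.003],"rotation":[0,0,0],"claw":0},
    {"delta_pos":[0,0,0.003],"rotation":[0,0,0],"claw":0},
    {"delta_pos":[0,0,0.001],"rotation":[0,0,0],"claw":0},
    {"delta_pos":[0,0,0],"rotation":[0,0,0],"claw":0}
  ]
}}

```text
clock: 8.12
position: [0.5242, 0.053, 0.0368]
ee_rot: [0.771, 0.637, 0.003, 0.001]
force: [0.5, 1.6, 4.3]
opening: 0.0002
```

```bash
cat >> h.py <<'E'
def chk():
    np.set_printoptions(linewidth=200)
    c=read_camera("top"); d=read_camera("side"); read_camera("top"); go([-.03,.106,.033])
    g=cv2.cvtColor(c["image"],cv2.COLOR_RGB2GRAY); print(g[175:190,299:326])
    q=[proj(c,P([.0705,.08*np.sin(t),.07+.08*np.cos(t)]))[0].round(1).tolist() for t in(0,.05,.1,.145,.2)]; print(q)
    return c,d
E
python3 -c "
from h import *
chk()"
```

```text
t 8.275 pos [0.5242 0.053  0.0369] open 0.0004 F [-0.88  1.85  5.08] tgt [0.5233 0.0525 0.033 ] delta [-0.0006 -0.0007  0.0038] rot [ 0.32 -0.21 -0.01]
[[ 62  62  64  64  66  69  63  62  62  63  65  69  63  64  66  80 102 115 116 117 114 119 114 115 115 114 114]
 [ 63  60  62  64  65  67  63  67  64  64  63  65  65  61  64  69  87 109 116 120 114 117 116 116 116 111 114]
 [ 65  64  67  65  68  65  64  62  63  65  68  67  63  61  64  64  78  95 113 116 112 116 113 114 113 109 109]
 [ 62  62  64  62  62  64  64  62  61  60  64  67  65  63  64  65  67  89 106 114 117 116 115 113 113 110 114]
 [ 66  63  65  65  64  62  61  53  53  52  59  66  68  64  61  66  68  75  96 111 117 118 120 117 112 112 117]
 [ 65  66  61  60  62  57  51  41  37  35  49  62  67  70  66  62  66  68  88 107 115 117 119 115 114 113 118]
 [ 79  71  66  62  59  48  40  31  32  32  44  56  66  67  67  70  63  70  75  93 113 110 113 109 111 117 116]
 [ 98  83  69  60  51  42  31  32  34  32  42  53  61  66  65  66  61  57  62  80  92  89  81  89  95 113 116]
 [ 80  76  72  55  52  38  33  30  31  32  44  56  66  69  60  59  57  44  45  44  46  45  48  51  68  98 110]
 [ 53  56  62  55  47  35  30  25  27  31  58  71  72  72  72  65  55  36  23  16  26  27  32  38  55  83 112]
 [ 37  44  53  54  53  48  39  32  30  39  59  75  72  79  77  74  69  47  23  16  21  26  31  37  56  87 107]
 [ 30  45  58  59  57  57  50  54  50  50  56  60  59  62  60  59  52  43  22  12  19  25  27  39  65  93 111]
 [ 33  49  59  57  55  59  58  58  55  57  57  58  56  59  56  53  48  33  30  24  27  29  33  53  83 111 123]
 [ 33  58  76  78  71  73  64  63  62  57  64  58  57  57  56  52  56  50  49  49  40  43  50  61  79 100 108]
 [ 40  70  97 106 101  99  86  81  77  72  69  65  61  55  61  59  57  57  59  58  54  54  54  61  67  68  68]]
[[312.3, 180.3], [310.2, 179.9], [308.2, 179.5], [306.3, 179.2], [304.1, 178.8]]
```

Call:
{"op": "carry_out", "data": {
  "moves": [
    {"delta_pos":[0,-0.001,0.0025],"rotation":[0,0,0],"claw":0},
    {"delta_pos":[0,0,0.001],"rotation":[0,0,0],"claw":0},
    {"delta_pos":[0,0,0],"rotation":[0,0,0],"claw":0},
    {"delta_pos":[0,0,0],"rotation":[0,0,0],"claw":0}
  ]
}}

```text
clock: 8.78
position: [0.5243, 0.0531, 0.0342]
ee_rot: [0.771, 0.637, 0.004, 0.002]
force: [-0.8, 1.5, 5.9]
opening: 0.0006
```

```bash
python3 - <<'E'
from h import *
c,d=chk()
t=cv2.resize(c["image"][165:200,290:335,::-1],(390,303),interpolation=cv2.INTER_CUBIC)
s=cv2.resize(d["image"][180:250,225:325,::-1],(400,280),interpolation=cv2.INTER_CUBIC)
o=np.zeros((303,790,3),np.uint8); o[:,:390]=t; o[:280,390:]=s
cv2.imwrite("pics/l2.png",cv2.convertScaleAbs(o,alpha=2.0))
E
```

```text
t 8.925 pos [0.5243 0.0531 0.0343] open 0.0008 F [-0.38  1.16  5.58] tgt [0.5233 0.0525 0.033 ] delta [-0.0008 -0.0009  0.0013] rot [ 0.47 -0.23 -0.02]
[[ 65  66  65  63  64  68  68  59  61  65  63  65  61  63  74  82  96 111 118 116 117 115 118 118 114 113 114]
 [ 65  66  67  64  64  68  67  65  61  65  62  62  67  65  63  71  88 107 113 114 118 116 116 114 114 115 111]
 [ 64  64  68  67  66  71  66  67  62  66  63  67  64  62  62  64  73  97 109 113 117 116 113 116 110 110 109]
 [ 60  63  66  60  63  64  62  62  60  61  67  70  66  64  65  66  70  88 107 113 111 116 116 113 111 109 109]
 [ 67  64  65  63  64  63  56  53  48  53  64  64  68  68  64  67  65  76  97 110 116 119 121 111 115 113 116]
 [ 64  63  67  65  61  55  46  37  34  42  55  65  67  66  64  65  66  70  86 108 117 117 117 115 114 112 117]
 [ 80  68  69  63  57  50  35  31  35  38  41  58  65  66  66  67  63  64  74  94 109 110 106 107 114 115 118]
 [100  82  72  59  52  42  31  34  34  33  41  54  62  67  65  62  64  62  60  78  92  85  84  87  98 107 111]
 [ 92  83  71  60  48  41  33  33  33  34  45  58  65  62  65  62  54  47  40  40  52  50  50  52  71  95 108]
 [ 58  57  60  59  47  34  26  29  26  29  53  71  73  72  66  61  55  35  23  13  21  26  32  34  54  87 108]
 [ 42  53  60  58  56  43  36  35  38  35  57  73  74  76  77  72  65  47  24  14  21  27  31  39  54  85 106]
 [ 35  49  54  57  56  57  51  52  51  52  55  61  60  60  60  57  53  43  19  12  17  24  37  42  68  95 109]
 [ 34  54  62  59  57  58  57  57  55  55  60  57  53  54  51  55  44  36  28  25  23  29  35  53  81 110 122]
 [ 43  63  74  71  72  71  67  60  60  61  61  58  59  56  58  59  49  52  52  46  44  47  47  60  80  98 108]
 [ 52  79  98 104 102  96  88  82  74  69  72  61  63  61  57  58  58  58  58  57  52  55  55  57  64  73  71]]
[[312.3, 180.3], [310.2, 179.9], [308.2, 179.5], [306.3, 179.2], [304.1, 178.8]]
```

View pics/l2.png

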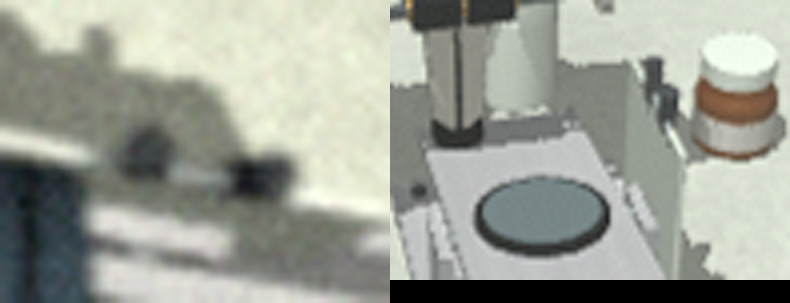

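The needle now stands centred on the left tab (blob at (148,140) in the crop). Holding about 1 s, then releasing.

Call:
{"op": "carry_out", "data": {
  "moves": [
    {"delta_pos":[0,0,0.0005],"rotation":[0,0,0],"claw":0},
    {"delta_pos":[0,0,0],"rotation":[0,0,0],"claw":0},
    {"delta_pos":[0,0,0],"rotation":[0,0,0],"claw":0},
    {"delta_pos":[0,0,0],"rotation":[0,0,0],"claw":0},
    {"delta_pos":[0,0,0],"rotation":[0,0,0],"claw":0},
    {"delta_pos":[0,0,0],"rotation":[0,0,0],"claw":0},
    {"delta_pos":[0,0,0],"rotation":[0,0,0],"claw":0},
    {"delta_pos":[0,0,0],"rotation":[0,0,0],"claw":0},
    {"delta_pos":[0,0,0],"rotation":[0,0,0],"claw":0},
    {"delta_pos":[0,0,0],"rotation":[0,0,0],"claw":0}
  ]
}}

```text
clock: 10.18
position: [0.5243, 0.0531, 0.0353]
ee_rot: [0.771, 0.637, 0.004, 0.002]
force: [-0.4, 2.0, 4.8]
opening: 0.0005
```

```bash
python3 -c "
from h import *
chk()"
```

```text
t 10.325 pos [0.5243 0.053  0.0353] open 0.0003 F [-0.69  1.55  5.45] tgt [0.5233 0.0525 0.033 ] delta [-0.0007 -0.0009  0.0023] rot [ 0.51 -0.22 -0.01]
[[ 62  63  65  64  66  66  67  67  63  64  66  63  65  65  70  82  99 115 116 115 119 116 116 115 116 111 116]
 [ 63  62  66  65  68  66  64  59  62  63  66  62  61  64  65  71  88 108 112 113 112 112 115 117 112 114 111]
 [ 65  66  63  63  65  64  61  67  66  65  64  67  65  63  62  63  74  95 109 117 115 114 113 116 113 112 109]
 [ 64  61  63  62  60  63  61  61  59  62  65  69  67  67  67  65  70  87 105 112 117 118 117 115 112 111 114]
 [ 65  62  63  65  65  65  57  51  44  53  59  65  66  63  67  66  65  74  96 111 118 118 117 116 110 111 114]
 [ 66  62  65  69  62  55  45  36  35  40  51  68  65  66  63  66  67  70  88 107 115 121 122 113 112 113 116]
 [ 77  71  66  58  59  45  39  32  33  37  42  61  65  68  65  66  64  65  75  93 108 112 106 107 112 113 114]
 [103  84  67  58  47  40  35  30  35  33  40  56  67  63  62  66  60  58  61  77  93  93  82  87  99 104 114]
 [ 92  80  70  60  50  39  31  32  33  30  43  57  65  66  62  59  56  46  42  42  49  51  51  52  70  98 112]
 [ 61  60  60  56  48  31  20  28  29  34  54  70  72  73  72  63  54  39  19  17  23  28  32  34  54  86 111]
 [ 45  51  58  58  53  48  40  35  31  38  57  72  77  76  76  76  67  50  18  14  24  29  30  36  55  88 109]
 [ 38  48  55  59  57  58  51  51  51  53  55  63  62  61  60  60  53  39  20  15  15  23  31  44  64  94 113]
 [ 37  51  60  63  60  56  58  57  57  58  54  57  58  56  55  52  43  38  32  33  24  30  37  54  85 107 122]
 [ 44  64  74  74  72  71  65  66  58  59  54  60  59  58  57  59  53  51  49  50  43  46  48  63  80  99 107]
 [ 50  82  98 103 102  95  90  78  74  74  68  65  61  56  51  61  59  60  58  55  56  56  58  62  63  70  72]]
[[312.3, 180.3], [310.2, 179.9], [308.2, 179.5], [306.3, 179.2], [304.1, 178.8]]
```

For margin, go slightly deeper (θ≈0.14, still far from the 8 mm limit), hold again, then lift.

Call:
{"op": "carry_out", "data": {
  "moves": [
    {"delta_pos":[0,0,0.002],"rotation":[0,0,0],"claw":0},
    {"delta_pos":[0,0,0.001],"rotation":[0,0,0],"claw":0},
    {"delta_pos":[0,0,0.0003],"rotation":[0,0,0],"claw":0},
    {"delta_pos":[0,0,0.0003],"rotation":[0,0,0],"claw":0},
    {"delta_pos":[0,0,0.0003],"rotation":[0,0,0],"claw":0},
    {"delta_pos":[0,0,0.0003],"rotation":[0,0,0],"claw":0},
    {"delta_pos":[0,0,0.0003],"rotation":[0,0,0],"claw":0},
    {"delta_pos":[0,0,0.0003],"rotation":[0,0,0],"claw":0}
  ]
}}

```text
clock: 11.32
position: [0.5244, 0.0531, 0.0323]
ee_rot: [0.77, 0.637, 0.005, 0.003]
force: [-1.6, 1.2, 6.6]
opening: 0.0006
```

Call:
{"op": "carry_out", "data": {
  "moves": [
    {"delta_pos":[0,0,-0.006],"rotation":[0,0,0],"claw":0},
    {"delta_pos":[0,0,-0.007],"rotation":[0,0,0],"claw":0},
    {"delta_pos":[0,0,-0.015],"rotation":[0,0,0],"claw":0},
    {"delta_pos":[0,0,-0.04],"rotation":[0,0,0],"claw":0},
    {"delta_pos":[0,0,-0.04],"rotation":[0,0,0],"claw":0},
    {"delta_pos":[0,0,0],"rotation":[0,0,0],"claw":0}
  ]
}}

```text
clock: 12.08
position: [0.5219, 0.0517, 0.1449]
ee_rot: [0.77, 0.637, 0.003, 0.002]
force: [0.0, -0.1, -0.1]
opening: 0.0004
```

```bash
python3 -c "
from h import *
chk(); go([-.030,-.106,.145])"
```

```text
t 12.225 pos [0.519  0.052  0.1405] open 0.0003 F [ 0.05 -0.14 -0.16] tgt [0.5233 0.0525 0.033 ] delta [0.0012 0.0043 0.1075] rot [-0.05 -0.06 -0.01]
[[ 18  24  21  17  16  12  13  19  20  24  26  23  38  55  70  85 102 118 122 121 121 122 119 120 119 118 119]
 [ 25  26  27  26  18  14  11  22  23  24  21  24  28  44  64  73  92 111 117 119 122 119 119 126 116 114 114]
 [ 27  24  26  26  23  14  17  24  25  26  25  28  30  45  57  67  75 100 115 119 118 116 120 119 118 114 115]
 [ 24  26  27  28  18   6  22  21  27  25  25  30  28  43  56  64  71  90 110 121 115 120 121 119 116 113 118]
 [ 30  31  25  27  22  14  16  25  29  28  31  33  28  35  55  64  67  78  99 118 121 119 123 120 119 115 119]
 [ 31  31  33  28  22  14  11  26  33  31  26  33  31  39  49  64  67  74  85 109 121 124 124 123 116 119 118]
 [ 33  27  30  30  21  13  19  29  32  30  31  30  33  34  52  65  65  65  81  99 113 116 114 115 116 117 119]
 [ 32  35  35  26  16  19  18  27  32  31  33  35  29  38  51  61  64  65  62  83  95  90  91  90 101 110 119]
 [ 34  33  37  28  29  20  25  29  34  33  32  33  36  39  49 
[... 252 characters left out ...]
2  37  53  91 112]
 [ 36  34  39  33  27  16  22  30  36  30  35  37  34  38  44  55  54  43  22  21  24  28  32  41  65  98 117]
 [ 37  35  38  32  24  12  19  31  36  35  34  37  38  36  44  49  45  40  35  29  28  31  36  55  87 116 127]
 [ 43  41  39  33  28  18  21  30  42  36  36  38  38  35  43  47  57  55  54  50  43  44  52  67  84 101 113]
 [ 35  38  37  38  28  13  23  32  41  39  38  37  41  35  41  53  60  60  56  59  56  59  59  61  66  70  73]]
[[312.3, 180.3], [310.2, 179.9], [308.2, 179.5], [306.3, 179.2], [304.1, 178.8]]
t 12.225 pos [0.519  0.052  0.1405] open 0.0003 F [ 0.05 -0.14 -0.16] tgt [ 0.4836 -0.1558  0.145 ] delta [-0.2107  0.0043 -0.0047] rot [-0.05 -0.06 -0.01]
```

Released, with zero force. Traverse to the right pad.

Call:
{"op": "carry_out", "data": {
  "moves": [
    {"delta_pos":[-0.04,0.001,0],"rotation":[0,0,0],"claw":0},
    {"delta_pos":[-0.045,0.001,0],"rotation":[0,0,0],"claw":0},
    {"delta_pos":[-0.045,0.001,0],"rotation":[0,0,0],"claw":0},
    {"delta_pos":[-0.045,0.001,0],"rotation":[0,0,0],"claw":0},
    {"delta_pos":[-0.03,0,0],"rotation":[0,0,0],"claw":0},
    {"delta_pos":[0,0,0],"rotation":[0,0,0],"claw":0},
    {"delta_pos":[0,0,0],"rotation":[0,0,0],"claw":0}
  ]
}}

```text
clock: 13.1
position: [0.4762, -0.152, 0.1291]
ee_rot: [0.77, 0.638, -0.005, -0.01]
force: [-0.2, 0.7, 0.9]
opening: 0.0003
```

```bash
python3 -c "
from h import *
go([-.030,-.106,.100])"
```

```text
t 13.1 pos [ 0.4762 -0.152   0.1291] open 0.0003 F [-0.21  0.68  0.91] tgt [ 0.4836 -0.1558  0.1   ] delta [-0.0025  0.0086  0.0289] rot [-1.26 -0.36  0.07]
```

Call:
{"op": "carry_out", "data": {
  "moves": [
    {"delta_pos":[-0.0025,0.0085,0],"rotation":[-1.2,-0.4,0],"claw":0},
    {"delta_pos":[0,0,0],"rotation":[0,0,0],"claw":0},
    {"delta_pos":[0,0,0.015],"rotation":[0,0,0],"claw":0},
    {"delta_pos":[0,0,0.015],"rotation":[0,0,0],"claw":0},
    {"delta_pos":[0,0,0.015],"rotation":[0,0,0],"claw":0},
    {"delta_pos":[0,0,0],"rotation":[0,0,0],"claw":0}
  ]
}}

```text
clock: 13.85
position: [0.4839, -0.152, 0.0791]
ee_rot: [0.768, 0.64, -0.001, -0.001]
force: [0.1, -0.6, 0.7]
opening: 0.0001
```

```bash
python3 -c "
from h import *
go([-.030,-.106,.060])"
```

```text
t 13.85 pos [ 0.4839 -0.152   0.0791] open 0.0001 F [ 0.08 -0.57  0.68] tgt [ 0.4836 -0.1558  0.06  ] delta [-0.0038  0.0005  0.0191] rot [-0.15 -0.04  0.35]
```

Call:
{"op": "carry_out", "data": {
  "moves": [
    {"delta_pos":[-0.0035,0.0005,0.008],"rotation":[0,0,0.3],"claw":0},
    {"delta_pos":[0,0,0.008],"rotation":[0,0,0],"claw":0},
    {"delta_pos":[0,0,0.004],"rotation":[0,0,0],"claw":0},
    {"delta_pos":[0,0,0],"rotation":[0,0,0],"claw":0}
  ]
}}

```text
clock: 14.35
position: [0.484, -0.156, 0.0579]
ee_rot: [0.77, 0.638, -0.001, -0.001]
force: [0.5, -0.4, 1.0]
opening: 0.0004
```

```bash
python3 - <<'E'
from h import *
go([-.03,-.106,.05])
c=read_camera("top"); d=read_camera("side")
s=cv2.resize(d["image"][190:300,215:325,::-1],(500,500),interpolation=cv2.INTER_CUBIC)
t=cv2.resize(c["image"][165:200,290:335,::-1],(290,226),interpolation=cv2.INTER_CUBIC)
o=np.zeros((500,790,3),np.uint8); o[:226,:290]=t; o[:,290:]=s
cv2.imwrite("pics/r1.png",cv2.convertScaleAbs(o,alpha=1.9))
print(proj(d,P([-.028,-.105,.087])))
E
```

```text
t 14.35 pos [ 0.484  -0.156   0.0579] open 0.0004 F [ 0.52 -0.41  0.96] tgt [ 0.4836 -0.1558  0.05  ] delta [ 0.0002 -0.0004  0.0079] rot [-0.13 -0.03  0.02]
[[261.73133617 265.96345971]]
```

View pics/r1.png

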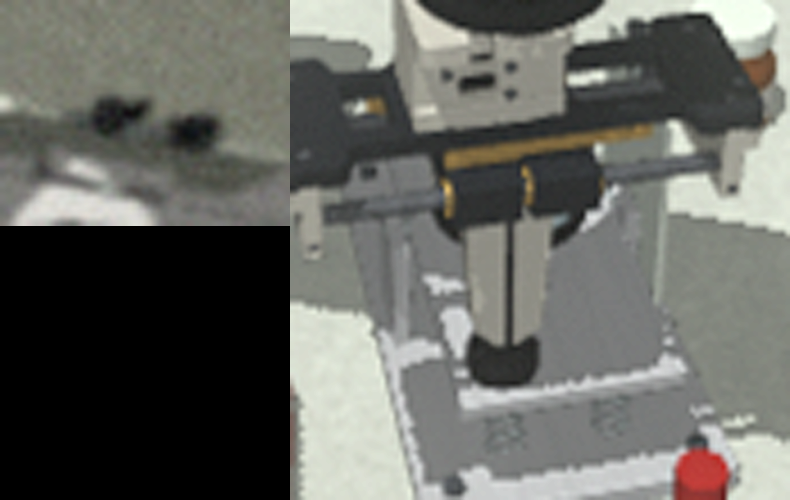

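The finger stands over the right pad (tip at (510,345) in the view) and the needle is upright. Pressing in steps.

Call:
{"op": "carry_out", "data": {
  "moves": [
    {"delta_pos":[0,0,0.006],"rotation":[0,0,0],"claw":0},
    {"delta_pos":[0,0,0.005],"rotation":[0,0,0],"claw":0},
    {"delta_pos":[0,0,0.005],"rotation":[0,0,0],"claw":0},
    {"delta_pos":[0,0,0.003],"rotation":[0,0,0],"claw":0},
    {"delta_pos":[0,0,0],"rotation":[0,0,0],"claw":0}
  ]
}}

```text
clock: 15.08
position: [0.4849, -0.1574, 0.0393]
ee_rot: [0.77, 0.638, -0.0, 0.001]
force: [-1.3, -0.3, 3.5]
opening: 0.0008
```

```bash
python3 -c "
from h import *
chk(); go([-.030,-.106,.031])"
```

```text
t 15.225 pos [ 0.4849 -0.1573  0.0395] open 0.0006 F [-2.35 -1.02  2.95] tgt [0.5233 0.0525 0.033 ] delta [ 0.2133 -0.0014  0.0061] rot [0.04 0.1  0.05]
[[62 63 62 64 65 67 64 67 69 66 63 65 64 65 65 64 67 67 67 68 65 68 69 65 67 63 63]
 [60 65 67 66 67 67 66 65 63 68 63 62 65 64 61 64 64 67 66 67 64 67 67 65 66 63 62]
 [63 68 63 66 66 68 67 64 68 64 69 66 67 62 65 61 66 66 69 67 64 64 64 66 62 61 65]
 [64 64 65 67 63 67 64 63 64 66 69 70 64 67 66 63 65 64 68 66 67 68 67 62 61 63 66]
 [66 68 63 65 67 59 58 54 51 58 67 71 71 70 66 65 60 63 68 64 62 67 70 66 63 62 64]
 [64 67 64 64 64 56 41 33 28 41 50 63 67 64 60 55 53 54 61 63 67 69 68 65 65 63 67]
 [61 64 60 62 60 47 25 21 19 26 39 51 59 49 38 29 34 39 51 62 64 67 60 59 61 63 64]
 [63 55 49 49 48 35 20 20 18 21 32 36 35 28 16 15 23 43 52 60 56 51 42 47 53 58 65]
 [59 47 43 43 38 31 19 14 15 21 26 29 29 22 22 25 30 39 34 37 31 26 23 25 36 55 63]
 [44 42 38 39 34 26 20 18 17 22 31 43 37 39 37 45 37 25 12 12 13 15 14 18 27 52 64]
 [41 44 44 45 40 32 30 25 24 26 38 45 44 45 42 44 38 31  3 15 10 16 16 19 34 47 60]
 [44 41 41 44 40 42 42 41 38 40 39 49 41 44 43 37 37 23 17 11 10 10 19 26 35 52 66]
 [51 47 43 45 41 43 45 41 45 42 40 44 43 44 40 41 37 27 25 24 14 17 24 34 46 67 70]
 [62 57 49 46 49 45 40 48 43 44 46 43 45 41 44 43 40 36 38 33 27 32 36 43 49 58 65]
 [64 60 59 61 62 56 54 48 48 48 45 46 45 46 43 43 43 47 42 43 42 41 42 46 43 45 43]]
[[312.3, 180.3], [310.2, 179.9], [308.2, 179.5], [306.3, 179.2], [304.1, 178.8]]
t 15.225 pos [ 0.4849 -0.1573  0.0395] open 0.0006 F [-2.35 -1.02  2.95] tgt [ 0.4836 -0.1558  0.031 ] delta [ 0.0013 -0.0016  0.0085] rot [0.04 0.1  0.05]
```

Call:
{"op": "carry_out", "data": {
  "moves": [
    {"delta_pos":[0.001,-0.001,0.004],"rotation":[0,0,0],"claw":0},
    {"delta_pos":[0,0,0.003],"rotation":[0,0,0],"claw":0},
    {"delta_pos":[0,0,0.001],"rotation":[0,0,0],"claw":0},
    {"delta_pos":[0,0,0],"rotation":[0,0,0],"claw":0}
  ]
}}

```text
clock: 15.72
position: [0.4851, -0.1577, 0.0324]
ee_rot: [0.77, 0.638, -0.0, 0.003]
force: [-2.2, -2.3, 5.8]
opening: 0.0006
```

```bash
python3 -c "
from h import *
chk(); go([-.030,-.106,.029])"
```

```text
t 15.875 pos [ 0.485  -0.1577  0.0325] open 0.0002 F [-1.55 -1.66  5.46] tgt [0.5233 0.0525 0.033 ] delta [ 0.2136 -0.0015 -0.0015] rot [0.22 0.26 0.07]
[[64 64 67 66 66 67 68 62 67 62 62 64 64 65 64 67 69 64 67 62 67 67 67 66 63 62 65]
 [65 62 65 65 69 68 67 65 63 66 66 70 65 65 66 63 64 64 67 62 68 65 64 63 63 64 62]
 [63 67 66 63 64 68 63 67 65 68 64 66 70 67 67 63 64 66 66 66 66 63 65 66 64 60 63]
 [62 63 64 65 66 69 68 65 61 66 65 67 67 68 66 66 66 67 67 65 66 67 67 62 60 61 64]
 [63 64 65 66 70 67 60 54 50 56 63 66 71 67 69 69 70 67 69 67 63 66 68 66 62 65 66]
 [69 65 64 68 60 52 42 28 29 40 54 66 67 64 63 67 66 64 63 63 62 69 66 67 63 61 65]
 [61 61 62 61 58 43 29 17 20 24 42 62 66 66 62 58 60 50 47 40 53 60 62 64 64 64 66]
 [67 56 52 46 48 33 22 16 18 20 31 48 58 51 45 35 24 25 15 14 33 45 46 50 51 64 64]
 [53 47 45 44 42 29 21 20 18 20 36 41 43 33 23 16 12  8  6 12 20 23 25 28 38 51 62]
 [45 43 38 36 37 25 15 16 17 21 36 47 39 37 31 27 24 16 13 13 15 20  9 21 32 52 60]
 [42 42 44 42 41 35 33 28 24 30 36 44 41 44 42 42 38 28 15  8 12 17 17 19 28 48 61]
 [47 44 43 41 39 42 38 38 39 36 38 42 42 38 41 40 33 21 12 17 15 16 20 19 38 53 60]
 [47 42 44 44 46 44 46 42 42 41 44 41 44 41 40 39 34 26 14 20 22 22 23 35 45 62 73]
 [59 53 48 47 46 48 46 43 47 39 42 40 41 42 45 42 38 34 36 37 30 32 38 42 49 62 65]
 [64 64 59 59 59 54 52 49 50 49 46 47 44 42 43 43 43 44 41 39 44 40 41 45 44 47 51]]
[[312.3, 180.3], [310.2, 179.9], [308.2, 179.5], [306.3, 179.2], [304.1, 178.8]]
t 15.875 pos [ 0.485  -0.1577  0.0325] open 0.0002 F [-1.55 -1.66  5.46] tgt [ 0.4836 -0.1558  0.029 ] delta [ 0.0016 -0.0017  0.0035] rot [0.22 0.26 0.07]
```

Call:
{"op": "carry_out", "data": {
  "moves": [
    {"delta_pos":[0.001,-0.001,0.003],"rotation":[0,0,0],"claw":0},
    {"delta_pos":[0,0,0.0015],"rotation":[0,0,0],"claw":0},
    {"delta_pos":[0,0,0.0003],"rotation":[0,0,0],"claw":0},
    {"delta_pos":[0,0,0.0003],"rotation":[0,0,0],"claw":0}
  ]
}}

```text
clock: 16.38
position: [0.4851, -0.1578, 0.0289]
ee_rot: [0.77, 0.638, -0.0, 0.005]
force: [-2.0, -0.5, 6.8]
opening: 0.0005
```

```bash
python3 - <<'E'
from h import *
c,d=chk()
t=cv2.resize(c["image"][165:200,290:335,::-1],(540,420),interpolation=cv2.INTER_CUBIC)
cv2.imwrite("pics/r2.png",cv2.convertScaleAbs(t,alpha=3))
E
```

```text
t 16.525 pos [ 0.4852 -0.1578  0.0289] open 0.0005 F [-2.46 -0.9   7.4 ] tgt [0.5233 0.0525 0.033 ] delta [ 0.2137 -0.0015 -0.0055] rot [0.41 0.39 0.09]
[[64 65 63 68 66 68 65 64 64 64 63 63 66 62 65 67 65 66 66 67 63 64 68 66 65 65 63]
 [62 62 66 67 68 71 70 62 61 66 68 65 65 65 66 61 65 68 65 63 62 67 66 65 66 65 62]
 [61 67 65 64 69 69 69 65 66 66 66 66 68 62 65 65 61 65 68 67 64 65 64 65 60 65 62]
 [67 64 64 64 67 67 70 65 64 66 66 67 70 67 64 64 67 68 63 66 66 67 69 63 64 64 64]
 [66 61 64 61 66 57 59 55 51 57 64 71 72 67 63 66 65 67 66 66 69 69 69 66 65 64 66]
 [61 65 67 65 61 53 40 31 30 41 52 64 71 65 70 68 64 65 63 61 64 64 67 69 62 64 66]
 [62 61 58 59 56 43 27 17 16 24 35 52 66 65 63 65 61 56 52 57 50 55 57 62 64 64 65]
 [65 53 53 50 48 33 24 14 17 22 32 47 57 56 56 47 35 28 27 21 21 30 41 50 54 58 67]
 [54 48 47 42 39 27 15 18 15 20 32 44 43 36 30 26 20 14  6 10 15 15 19 30 34 55 61]
 [46 40 38 40 31 23 22 23 15 19 36 46 43 42 32 25 25 21 12  9 11 16 17 20 31 47 60]
 [48 45 40 44 38 36 30 26 18 28 39 47 43 41 41 38 36 21 15 10 14 13 12 19 29 45 62]
 [43 45 44 43 44 45 42 36 34 39 44 44 44 38 42 37 36 24 17  9 16 16 20 25 36 55 68]
 [48 48 42 45 44 40 43 41 39 43 41 42 40 44 43 42 38 30 26 22 17 19 23 28 48 62 71]
 [58 49 53 51 46 47 44 46 44 45 42 41 44 42 41 43 38 43 37 37 32 30 33 39 47 60 65]
 [61 61 59 60 63 59 55 53 50 48 48 44 42 44 44 46 42 45 43 41 33 41 42 43 41 45 48]]
[[312.3, 180.3], [310.2, 179.9], [308.2, 179.5], [306.3, 179.2], [304.1, 178.8]]
```

View pics/r2.png

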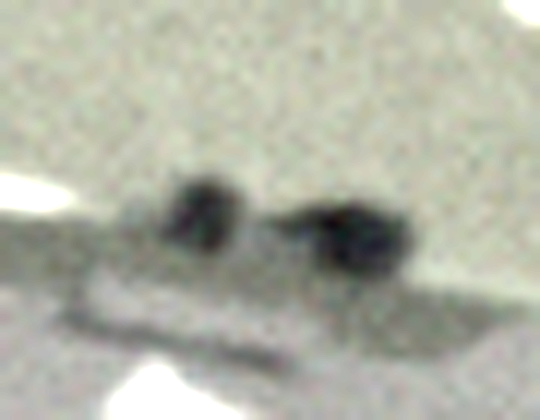

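The needle (about col 318.6) lies on the right tab (centre about 319.5), θ≈−0.17. Hold about 1.2 s.

Call:
{"op": "carry_out", "data": {
  "moves": [
    {"delta_pos":[0,0,0.0003],"rotation":[0,0,0],"claw":0},
    {"delta_pos":[0,0,0.0003],"rotation":[0,0,0],"claw":0},
    {"delta_pos":[0,0,0.0003],"rotation":[0,0,0],"claw":0},
    {"delta_pos":[0,0,0.0003],"rotation":[0,0,0],"claw":0},
    {"delta_pos":[0,0,0.0003],"rotation":[0,0,0],"claw":0},
    {"delta_pos":[0,0,0.0003],"rotation":[0,0,0],"claw":0},
    {"delta_pos":[0,0,0.0003],"rotation":[0,0,0],"claw":0},
    {"delta_pos":[0,0,0.0003],"rotation":[0,0,0],"claw":0},
    {"delta_pos":[0,0,0.0003],"rotation":[0,0,0],"claw":0},
    {"delta_pos":[0,0,0.0003],"rotation":[0,0,0],"claw":0}
  ]
}}

```text
clock: 17.77
position: [0.4853, -0.1579, 0.0292]
ee_rot: [0.77, 0.638, -0.0, 0.007]
force: [-3.0, -2.0, 6.5]
opening: 0.0006
```

```bash
python3 -c "
from h import *
chk()" | sed -n 1p\;6,10p
```

```text
t 17.925 pos [ 0.4852 -0.1579  0.0292] open 0.0005 F [-1.93 -0.92  6.37] tgt [0.5233 0.0525 0.033 ] delta [ 0.2137 -0.0014 -0.0056] rot [0.57 0.49 0.13]
 [65 63 62 64 63 61 62 55 51 54 63 69 72 64 66 66 66 67 66 65 68 70 68 69 63 63 66]
 [65 63 65 64 63 56 41 34 30 40 52 64 65 67 68 67 65 64 66 64 63 61 66 65 64 68 62]
 [63 63 63 60 57 46 25 21 21 20 41 57 66 65 68 67 59 55 55 52 48 53 55 61 66 63 64]
 [60 56 52 46 44 28 21 13 19 19 32 52 60 58 55 47 35 29 25 25 24 35 41 48 52 62 61]
 [53 46 46 44 39 26 23 19 17 16 35 43 45 39 31 25 19 10 11  7 14 18 23 28 39 53 66]
```

A slightly deeper hold for margin (still within tolerance), then lift and clear.

Call:
{"op": "carry_out", "data": {
  "moves": [
    {"delta_pos":[0,0,0.0015],"rotation":[0,0,0],"claw":0},
    {"delta_pos":[0,0,0.0005],"rotation":[0,0,0],"claw":0},
    {"delta_pos":[0,0,0.0003],"rotation":[0,0,0],"claw":0},
    {"delta_pos":[0,0,0.0003],"rotation":[0,0,0],"claw":0},
    {"delta_pos":[0,0,0.0003],"rotation":[0,0,0],"claw":0},
    {"delta_pos":[0,0,0.0003],"rotation":[0,0,0],"claw":0},
    {"delta_pos":[0,0,0.0003],"rotation":[0,0,0],"claw":0}
  ]
}}

```text
clock: 18.8
position: [0.4854, -0.1579, 0.0283]
ee_rot: [0.77, 0.639, 0.0, 0.008]
force: [-2.8, -1.7, 6.6]
opening: 0.0005
```

Call:
{"op": "carry_out", "data": {
  "moves": [
    {"delta_pos":[0,0,-0.006],"rotation":[0,0,0],"claw":0},
    {"delta_pos":[0,0,-0.008],"rotation":[0,0,0],"claw":0},
    {"delta_pos":[0,0,-0.015],"rotation":[0,0,0],"claw":0},
    {"delta_pos":[0,0,-0.04],"rotation":[0,0,0],"claw":0},
    {"delta_pos":[0,0,-0.04],"rotation":[0,0,0],"claw":0},
    {"delta_pos":[-0.03,0,-0.04],"rotation":[0,0,0],"claw":0},
    {"delta_pos":[-0.04,0,0],"rotation":[0,0,0],"claw":0},
    {"delta_pos":[-0.04,0,0],"rotation":[0,0,0],"claw":0},
    {"delta_pos":[0,0,0],"rotation":[0,0,0],"claw":0},
    {"delta_pos":[0,0,0],"rotation":[0,0,0],"claw":0},
    {"delta_pos":[0,0,0],"rotation":[0,0,0],"claw":0}
  ]
}}

```text
clock: 20.18
position: [0.4626, -0.2615, 0.1856]
ee_rot: [0.769, 0.64, 0.002, 0.006]
force: [0.1, 0.3, -0.1]
opening: 0.0007
```

```bash
python3 - <<'E'
from h import *
import pickle
C=pickle.load(open("C0.pkl","rb")); c,d=chk()
print(state()["joint_vel"].round(3))
a=cv2.resize(c["image"][110:310,150:430,::-1],(784,560),interpolation=cv2.INTER_CUBIC)
cv2.imwrite("pics/e1.png",cv2.convertScaleAbs(a,alpha=1.8))
E
```

```text
t 20.325 pos [ 0.4627 -0.2616  0.1856] open 0.0002 F [-0.93  0.73 -0.77] tgt [0.5233 0.0525 0.033 ] delta [0.3206 0.0009 0.151 ] rot [0.66 0.29 0.35]
[[ 58  56  56  60  60  60  63  55  56  59  59  59  59  57  57  56  59  59  59  57  56  57  58  58  59  58  62]
 [ 54  57  60  57  63  60  62  57  58  55  58  58  54  59  58  60  60  60  59  61  57  55  56  61  59  65  74]
 [ 59  56  58  58  57  61  60  59  61  59  59  62  57  57  55  55  59  58  61  58  56  59  59  60  67  79  94]
 [ 57  59  57  59  58  62  61  56  57  59  59  62  61  57  54  60  61  60  57  61  57  62  63  66  84  97 101]
 [ 59  59  58  57  56  54  54  50  50  53  59  57  58  52  56  57  58  55  59  55  60  67  70  84  96 102 104]
 [ 64  62  55  59  59  51  45  33  36  43  46  50  42  34  46  56  60  59  62  58  61  67  85  97 102 104 107]
 [ 67  64  61  59  54  44  37  30  26  32  32  22  16  22  46  56  58  57  57  56  61  76  90  95 105 103 106]
 [ 90  75  65  55  43  33  29  27  30  28  23  16  12  26  45  57  58  56  49  52  51  63  69  80  87  96 103]
 [ 82  70  66  56  42  35  25  27  30  23  28  35  37  47  56  57  48  37  33  30  32  31  42  48  60  84 103]
 [ 59  53  51  48  42  31  24  21  27  25  48  65  61  64  62  62  44  26  20  21  20  30  28  33  47  80 101]
 [ 54  50  52  50  54  42  36  25  30  36  51  66  70  71  69  68  60  41  22  10  20  23  32  33  52  80  93]
 [ 54  56  53  52  52  49  51  45  45  46  52  60  58  54  55  50  50  32  14   8  19  20  27  28  47  69  91]
 [ 61  57  53  51  49  49  45  49  45  49  48  51  48  48  49  38  31  27  26  21  18  25  28  32  46  58  75]
 [ 86  71  52  46  45  46  41  43  41  40  43  40  41  43  38  39  39  36  37  36  28  31  35  34  40  50  56]
 [ 89  79  58  51  52  52  46  45  47  42  40  43  40  33  38  38  43  40  37  39  37  36  38  37  38  40  43]]
[[312.3, 180.3], [310.2, 179.9], [308.2, 179.5], [306.3, 179.2], [304.1, 178.8]]
[-0.004  0.003 -0.002 -0.003 -0.002 -0.002]
```

View pics/e1.png

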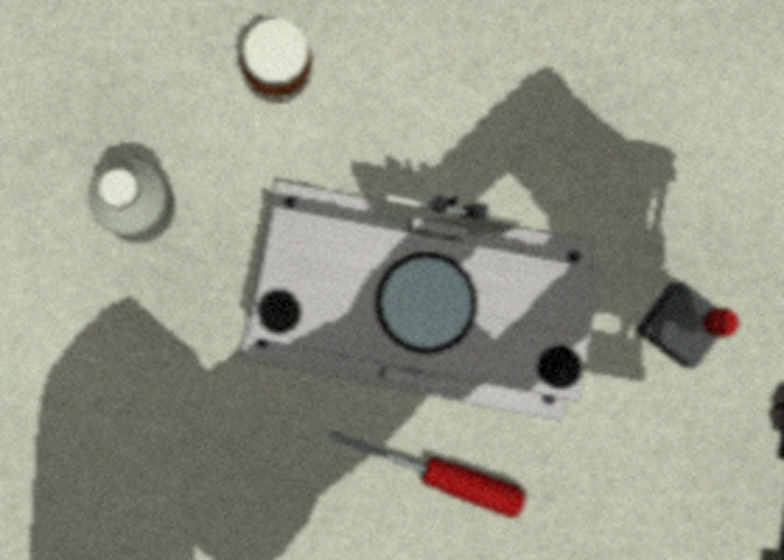

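The needle is upright again at column 311.5, the markers are unchanged, and the bottle, jar, tube and screwdriver are where they started. The arm is clear, so I'm handing in.

```bash
python3 -c "
from h import *
print(finish_job())"
```

```text
the job is handed in; nothing more can be done
None
```

I pressed both pads in turn with the shut fingertips, and the needle stood on its marker for over a second each time. The job was handed in at about 20 s of the 51 s allowed; it reported no verdict.

| Press | Estimated plate tilt | Estimated marker angle | Force | Time on the marker |
|---|---|---|---|---|
| Left | about +0.12 to +0.145 rad | about 0.14 rad | 5–6.6 N | about 3 s |
| Right | about −0.17 to −0.18 rad | about 0.17–0.18 rad | 6.5–7.4 N | about 2.5 s |

**Margins:** the tilts and marker angles come from camera images and are good to about 0.02 rad. The allowed error was about 0.06 rad, so I expect both presses to count.

**Last checks:** after each release the force was back to about 0 N within the noise. In the final picture the needle was upright again at its starting column. The markers, bottle, tube, jar and screwdriver looked unmoved by eye and by pixel position.

**Disagreement:** the reported tool height was about 37 mm lower than the fingertips appeared in both cameras. The first contact on the pad agreed with the cameras, so I set the pressing depth from the images and the force. I did not find the cause.

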